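# Stack a gear unit in its assembly nest

### The job

The gear housing is already waiting in the assembly nest. Finish the stack in the nest's pocket: first set the large rectangular black spacer flat on the housing, centred and square with it, then set the steel cap disc with the small raised boss, boss up, flat and centred on the spacer. Set each part down rather than dropping it, and leave the stack standing still.

Things in the scene. Friction and masses are not known exactly. Their poses are not given: they have to be found in the camera images.
- nest: Fixed aluminium nest; origin: centre of its underside, on the bench. Base 124 (x) x 100 (y) x 10 mm. Pocket on it 80 (x) x 62 (y) mm, floor 10 mm above the bench. Tall walls at its x ends (10 mm thick, 60 wide, top 70 mm above the bench); along its y sides only lips 8 mm thick, top 18 mm above the bench, so fingers that close along the nest's y have room.
- housing_top (a point): Centre of the top face of the dark steel gear housing, a loose block 64 (x) x 50 (y) x 30 mm, 0.4 kg, standing near the middle of the pocket, long side along the nest's x (within 3 degrees); top face 40 mm above the bench, level. A shaft stub 8 mm across rises 12 mm from this point, into the spacer's hole when stacked.
- spacer_mid (a point): Centre (11 mm above its underside) of the large black spacer, a loose block 64 (x) x 50 (y) x 22 (z) mm, about 0.08 kg, with a 30 mm hole right through along z. Starts flat on the bench at one of four places, two left and two right of the nest. A half turn about z makes no difference. Not the smaller black spacer (44 x 34 x 22 mm), which lies at another.
- cap_mid (a point): Centre (12 mm above its underside) of the steel cap, a loose disc 48 mm across and 20 mm thick with a boss 20 mm across and 4 mm high ringed in black, on its top; about 0.14 kg. Starts flat on the bench, boss (z) up, at another of the four places; yaw does not matter. Not the wider flat steel disc (64 mm across, 12 mm thick, no boss), which lies at the last place.

How it is judged:
By the outcome, as a careful person would: the job done as asked, in the order asked, and still so for the second after the job is handed in, with the robot touching nothing.
It also fails if it takes over 61 s, if anything falls off the work surface, if the arm or the gripper's body presses on something with over 40 N, if the wrist force passes 120 N, or if a joint passes its speed limit or range.

### The arm

A 7-joint arm with a two-finger parallel gripper is mounted at the origin on the work surface. World frame = base frame: x ahead of the robot, y to its left, z up, the work surface at z = 0. Lengths are in mm, angles in rad, forces in N, time in s.
With the tool pointing down it reaches from about 400 to 875 mm from the base axis. Payload 4.4 kg.
Tool frame: the origin (TCP) lies at the very end of the fingers, on their centre line; the grasp point (between the pads) lies 19 mm behind it; z points along the fingers, y is the direction in which the jaws open and shut (so a half turn about z gives the same grasp; the last joint's range is limited). The gripper opens to 85 mm and grips with 20 to 120 N. Pads are 22 mm wide; open, the fingers measure 114 mm over their backs; the gripper's body (76 mm by 85 mm) begins 54 mm behind the grasp point. The pads swing forward as they close: fully open they stand 13 mm farther back than shut.
Start: joints at [1.089, 0.628, 0.038, 1.517, -0.027, 0.996, -0.02], TCP at [262.578, -594.618, 202.913] pointing down, gripper open.
Joint ranges: [-3.06, 3.06], [-0.37, 2.12], [-1.25, 1.32], [0.18, 2.47], [-1.1, 4.24], [0.23, 1.98], [-2.94, 2.94]. Speed limits (rad/s): [2.57, 2.57, 3.14, 3.14, 3.14, 3.14, 3.14].

### API

Orientations are given as [roll, pitch, yaw] about the fixed x, y, z axes, in that order (R = Rz(yaw) Ry(pitch) Rx(roll)).
In Python, from cell import read_state, get_image, calibration, finish_job gives the robot as it stands. The module is installed in compiled form; this text tells all that it offers.
- The arm moves only by the tool apply_moves, never from a script. Its argument "increments" is a list of rows, each an object of numbers: "tx", "ty", "tz": the shift along the world's x, y, z in m; "rx", "ry", "rz": the turn, a rotation vector about the world's x, y, z in units of 5 degrees (1.0 is 5 degrees); "claw": the finger opening in m, from 0 to 0.0854. In form: [{"tx": .., "ty": .., "tz": .., "rx": .., "ry": .., "rz": .., "claw": ..}, ...]. A call has 1 to 12 rows; each row is the pose to reach, as a shift and turn from the pose commanded when the call began; what a row does not reach only later rows make up. A row lasts 1/10 s, in which the tool goes at most 50 mm and 8.59 degrees, less where a joint would pass 70% of its speed; a pose out of reach is approached as far as the arm can. A call with a gripper value outside its range is refused whole. The fingers move at their own pace and stop on an object; the grip force is fixed at half the most. Time passes only in rows, so rows that repeat a pose let the fingers close. It gives the time, the measured TCP pose, the force and the opening at its end, in the units of the state.
- read_state(): the state, without advancing time (a new reading comes with each control period).
- get_image(name): name is "scene" or "top" or "wrist"; returns the picture (480x640x3 uint8, red, green, blue); there is no depth.
- calibration(name): a dict with "camera_matrix" (3x3 intrinsics, pixels), "origin" and "attitude" of the camera in the world. Camera axes: x right, y up, looking along -z (the intrinsics and any distortion apply to the point x, -y, -z); pixel columns grow to the right and rows downward; lengths in mm; the calibration is good to about 2 mm. The wrist camera is an equidistant fisheye: a pixel r from the principal point sees the ray r / f radians off the axis. A picture is of the moment at which its call begins: read the wrist's pose just before it. calibration takes no time and is no camera call; for the wrist camera it gives the pose at the moment of the call.
- finish_job(): hands the job in, once; it reports no verdict.
The state is a dict: "clock": time; "qpos": joint angles; "qd": joint speeds; "tau": joint torques, N m; "eef_pos": TCP position; "tool_rot": TCP orientation; "force": force on the tool from outside, world axes, zero at the start; "torque": the same for the moment, N m; "width": finger opening in mm.
Only numpy, scipy, OpenCV 4.12 (cv2) and the standard library are available. Lean on these libraries where they do the work, as an engineer would, in place of code of your own. Each camera call takes 0.05 s, during which the arm holds its last target. There are 200 camera calls.

## Working session

There is one attempt and no reset: what is moved stays moved. The work goes in short steps, Python scripts to look and compute and a tool call to move; the robot and the scene stay as the last step left them, time stands still between calls to the robot, and variables do not carry over. Pictures are saved under pics/ and viewed, about 8 in all and at most 12, crops included, and the job is handed in when it is done.

Besides the shell and the picture viewer there is one more tool, called after "Call:" in YAML: its name, and indented under it one key for each argument. apply_moves: Moves the arm, as the interface text tells. Its arguments: {"type":"object","properties":{"increments":{"type":"array"}},"required":["increments"]}

```bash
mkdir -p pics; python3 - <<'E'
from cell import *
import cv2,numpy as np
np.set_printoptions(precision=4,suppress=True)
s=read_state();print(s)
for n in("top","scene","wrist"):
    im=get_image(n);cv2.imwrite(f"pics/{n}0.png",im[:,:,::-1]);print(n,calibration(n))
E
```

```text
{'clock': 0.0, 'qpos': array([ 1.0892,  0.6293,  0.0385,  1.5184, -0.027 ,  0.9963, -0.02  ]), 'qd': array([-0.0004,  0.0006, -0.0005,  0.0013,  0.0008,  0.0008, -0.0009]), 'tau': array([  0.0004, -56.3402,   1.2267, -19.3447,   0.0111,   0.0106,
         0.    ]), 'eef_pos': array([ 262.29  , -593.9909,  202.0064]), 'tool_rot': array([-3.1397,  0.    ,  0.4158]), 'force': array([-0.2383, -0.0326,  0.3492]), 'torque': array([ 0.0017, -0.0098,  0.0414]), 'width': 85.22379051276263}
top {'camera_matrix': array([[457.6497,   0.    , 323.6886],
       [  0.    , 457.6497, 238.228 ],
       [  0.    ,   0.    ,   1.    ]]), 'origin': array([357.4236,   1.6997, 866.8205]), 'attitude': array([ 0.1853,  0.0074, -1.5628])}
scene {'camera_matrix': array([[436.3228,   0.    , 316.1431],
       [  0.    , 436.3228, 240.8087],
       [  0.    ,   0.    ,   1.    ]]), 'origin': array([ 877.1781, -319.2929,  540.4948]), 'attitude': array([ 0.8018, -0.0046,  0.8968])}
wrist {'camera_matrix': array([[371.6483,   0.    , 318.4698],
       [  0.    , 371.6483, 238.2992],
       [  0.    ,   0.    ,   1.    ]]), 'origin': array([ 323.073 , -568.6489,  374.0729]), 'attitude': array([-0.2638,  0.0018, -1.1549])}
```

View pics/top0.png

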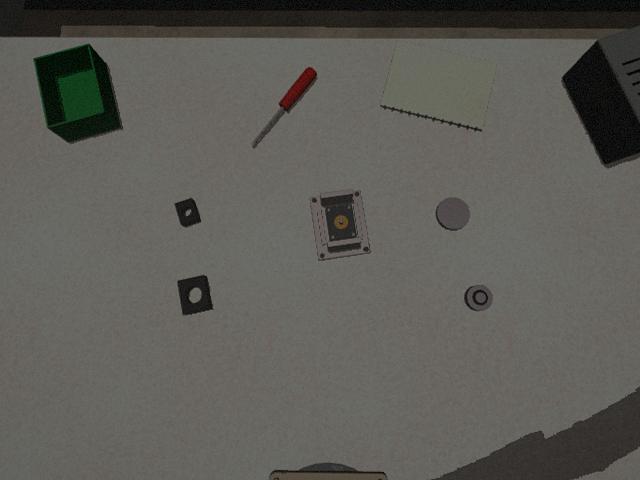

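View pics/scene0.png

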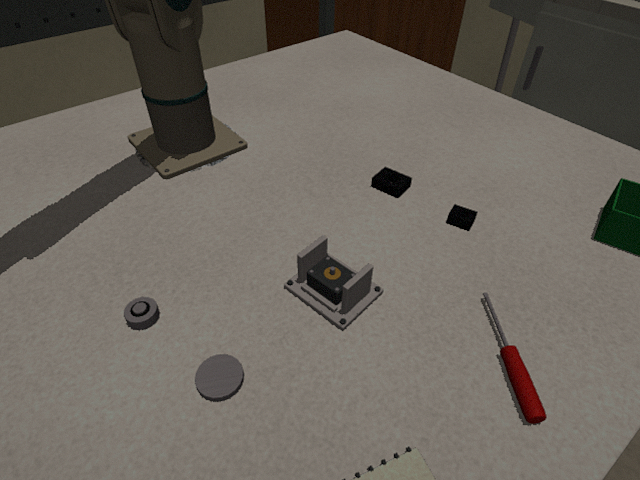

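The large spacer is at top (195,295), the cap with its ringed boss at (479,298) and the nest at (340,225). The decoys are at (188,212) and (453,213).

```bash
cat > h.py <<'E'
from cell import *
import cv2,numpy as np
from scipy.spatial.transform import Rotation as R
np.set_printoptions(precision=3,suppress=True)
def snap(n,name=None):
    c=calibration(n);im=get_image(n)
    if name:cv2.imwrite(f"pics/{name}.png",im[:,:,::-1])
    return c,im
def proj(c,P,fish):
    p=(np.asarray(P,float)-c["origin"])@R.from_euler("xyz",c["attitude"]).as_matrix()
    K=c["camera_matrix"];x,y,z=p[...,0],-p[...,1],-p[...,2]
    r=np.hypot(x,y)+1e-9;k=np.arctan2(r,z)/r if fish else 1/z
    return np.stack([K[0,0]*x*k+K[0,2],K[1,1]*y*k+K[1,2]],-1)
def ray(c,uv,z):  # pinhole pixel to plane z
    K=c["camera_matrix"];d=np.linalg.solve(K,[uv[0],uv[1],1])*[1,-1,-1]
    d=R.from_euler("xyz",c["attitude"]).as_matrix()@d
    return c["origin"]+d*(z-c["origin"][2])/d[2]
def ortho(c,im,ctr,z,half=70,s=4,fish=True,yaw=0):
    "picture of plane z about ctr; columns along (x,y turned by yaw), rows along -y; s px/mm"
    n=2*half*s;g=(np.arange(n)-n/2+.5)/s
    X,Y=np.meshgrid(g,-g);ca,sa=np.cos(yaw),np.sin(yaw)
    P=np.stack([ctr[0]+ca*X-sa*Y,ctr[1]+sa*X+ca*Y,np.full_like(X,z)],-1)
    m=proj(c,P,fish).astype(np.float32)
    return cv2.remap(im,m[...,0],m[...,1],cv2.INTER_LINEAR)
def back(px,ctr,half=70,s=4,yaw=0):
    x=(px[0]+.5)/s-half;y=half-(px[1]+.5)/s
    ca,sa=np.cos(yaw),np.sin(yaw)
    return np.array([ctr[0]+ca*x-sa*y,ctr[1]+sa*x+ca*y])
E
python3 - <<'E'
from h import *
c=calibration("top")
for n,uv,z in(("spacer",(195,295),22),("cap",(480,297),20),("nest",(341,222),40),("spacercorners",(178,281),22),("",(206,276),22),("",(213,308),22),("",(182,314),22),("nestcorners",(309,198),10),("",(360,190),10),("",(370,250),10),("",(318,260),10)):print(n,ray(c,uv,z)[:2])
w=calibration("wrist");s=read_state();T=R.from_euler("xyz",s["tool_rot"])
print(T.inv().apply(w["origin"]-s["eef_pos"]),T.as_matrix())
E
```

```text
spacer [407.979 245.076]
cap [ 408.381 -278.281]
nest [543.153 -22.725]
spacercorners [433.487 278.137]
 [443.126 226.745]
 [384.591 210.665]
 [373.323 266.795]
nestcorners [597.124  38.413]
 [613.779 -60.438]
 [495.911 -78.584]
 [476.126  19.734]
[  65.83     0.935 -171.855] [[ 0.915  0.404 -0.001]
 [ 0.404 -0.915  0.001]
 [-0.    -0.001 -1.   ]]
```

Call:
apply_moves:
  increments:
    - {"tx":0.08,"ty":0.305,"tz":-0.083,"rz":-2.96}
    - {"tx":0.08,"ty":0.305,"tz":-0.083,"rz":-2.96}
    - {"tx":0.08,"ty":0.305,"tz":-0.083,"rz":-2.96}
    - {"tx":0.08,"ty":0.305,"tz":-0.083,"rz":-2.96}
    - {"tx":0.08,"ty":0.305,"tz":-0.083,"rz":-2.96}
    - {"tx":0.08,"ty":0.305,"tz":-0.083,"rz":-2.96}
    - {"tx":0.08,"ty":0.305,"tz":-0.083,"rz":-2.96}
    - {"tx":0.08,"ty":0.305,"tz":-0.083,"rz":-2.96}
    - {"tx":0.08,"ty":0.305,"tz":-0.083,"rz":-2.96}
    - {"tx":0.08,"ty":0.305,"tz":-0.083,"rz":-2.96}
    - {"tx":0.08,"ty":0.305,"tz":-0.083,"rz":-2.96}
    - {"tx":0.08,"ty":0.305,"tz":-0.083,"rz":-2.96}

```text
$.increments[0]: bad value
```

Call:
apply_moves:
  increments:
    - {"tx":0.08,"ty":0.305,"tz":-0.083,"rx":0,"ry":0,"rz":-2.96,"claw":0.085}
    - {"tx":0.08,"ty":0.305,"tz":-0.083,"rx":0,"ry":0,"rz":-2.96,"claw":0.085}
    - {"tx":0.08,"ty":0.305,"tz":-0.083,"rx":0,"ry":0,"rz":-2.96,"claw":0.085}
    - {"tx":0.08,"ty":0.305,"tz":-0.083,"rx":0,"ry":0,"rz":-2.96,"claw":0.085}
    - {"tx":0.08,"ty":0.305,"tz":-0.083,"rx":0,"ry":0,"rz":-2.96,"claw":0.085}
    - {"tx":0.08,"ty":0.305,"tz":-0.083,"rx":0,"ry":0,"rz":-2.96,"claw":0.085}
    - {"tx":0.08,"ty":0.305,"tz":-0.083,"rx":0,"ry":0,"rz":-2.96,"claw":0.085}
    - {"tx":0.08,"ty":0.305,"tz":-0.083,"rx":0,"ry":0,"rz":-2.96,"claw":0.085}
    - {"tx":0.08,"ty":0.305,"tz":-0.083,"rx":0,"ry":0,"rz":-2.96,"claw":0.085}
    - {"tx":0.08,"ty":0.305,"tz":-0.083,"rx":0,"ry":0,"rz":-2.96,"claw":0.085}
    - {"tx":0.08,"ty":0.305,"tz":-0.083,"rx":0,"ry":0,"rz":-2.96,"claw":0.085}
    - {"tx":0.08,"ty":0.305,"tz":-0.083,"rx":0,"ry":0,"rz":-2.96,"claw":0.085}

```text
clock: 1.35
eef_pos: [342.3, -290.8, 120.1]
tool_rot: [3.141, -0.0, 0.155]
force: [-0.8, 0.1, 0.6]
width: 85.0
```

```bash
python3 - <<'E'
from h import *
import pickle
s=read_state();c,im=snap("wrist","w_cap");pickle.dump((s,c,im),open("cap.pkl","wb"));print(s["clock"],s["qpos"])
E
```

```text
1.35 [ 0.569  0.486  0.102  2.146 -0.096  0.513 -0.673]
```

Call:
apply_moves:
  increments:
    - {"tx":0.135,"ty":0.257,"tz":0.02,"rx":0,"ry":0,"rz":0,"claw":0.085}
    - {"tx":0.135,"ty":0.257,"tz":0.02,"rx":0,"ry":0,"rz":0,"claw":0.085}
    - {"tx":0.135,"ty":0.257,"tz":0.02,"rx":0,"ry":0,"rz":0,"claw":0.085}
    - {"tx":0.135,"ty":0.257,"tz":0.02,"rx":0,"ry":0,"rz":0,"claw":0.085}
    - {"tx":0.135,"ty":0.257,"tz":0.02,"rx":0,"ry":0,"rz":0,"claw":0.085}
    - {"tx":0.135,"ty":0.257,"tz":0.02,"rx":0,"ry":0,"rz":0,"claw":0.085}
    - {"tx":0.135,"ty":0.257,"tz":0.02,"rx":0,"ry":0,"rz":0,"claw":0.085}
    - {"tx":0.135,"ty":0.257,"tz":0.02,"rx":0,"ry":0,"rz":0,"claw":0.085}
    - {"tx":0.135,"ty":0.257,"tz":0.02,"rx":0,"ry":0,"rz":0,"claw":0.085}
    - {"tx":0.135,"ty":0.257,"tz":0.02,"rx":0,"ry":0,"rz":0,"claw":0.085}

```text
clock: 2.4
eef_pos: [476.8, -34.5, 139.9]
tool_rot: [3.141, 0.001, 0.154]
force: [0.4, -0.2, 0.0]
width: 85.2
```

```bash
python3 - <<'E'
from h import *
import pickle
s=read_state();c,im=snap("wrist","w_nest");pickle.dump((s,c,im),open("nest.pkl","wb"));print(s["clock"],s["eef_pos"],c["origin"])
o=ortho(c,im,(543,-23),40,yaw=.157)
s2,c2,i2=pickle.load(open("cap.pkl","rb"));print(c2["origin"])
p=ortho(c2,i2,(408,-278),20,yaw=.157)
o=np.hstack([cv2.resize(x,(400,400),interpolation=cv2.INTER_AREA) for x in(o,p)])
cv2.imwrite("pics/o1.png",np.clip(o[:,:,::-1]*1.8,0,255))
E
```

```text
2.4 [476.789 -34.473 139.862] [542.326 -25.039 311.686]
[ 407.646 -281.277  291.972][ WARN:0@1.128] global loadsave.cpp:1063 imwrite_ Unsupported depth image for selected encoder is fallbacked to CV_8U.
```

View pics/o1.png

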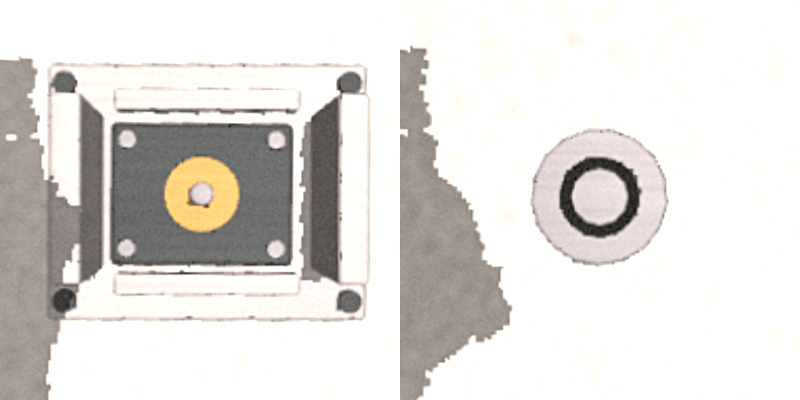

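The wrist camera gives clean views. In the ortho picture the housing spans about (112–293, 123–265), and the cap is centred near (599,196).

Call:
apply_moves:
  increments:
    - {"tx":-0.133,"ty":0.264,"tz":-0.018,"rx":0,"ry":0,"rz":0.6,"claw":0.085}
    - {"tx":-0.133,"ty":0.264,"tz":-0.018,"rx":0,"ry":0,"rz":0.6,"claw":0.085}
    - {"tx":-0.133,"ty":0.264,"tz":-0.018,"rx":0,"ry":0,"rz":0.6,"claw":0.085}
    - {"tx":-0.133,"ty":0.264,"tz":-0.018,"rx":0,"ry":0,"rz":0.6,"claw":0.085}
    - {"tx":-0.133,"ty":0.264,"tz":-0.018,"rx":0,"ry":0,"rz":0.6,"claw":0.085}
    - {"tx":-0.133,"ty":0.264,"tz":-0.018,"rx":0,"ry":0,"rz":0.6,"claw":0.085}
    - {"tx":-0.133,"ty":0.264,"tz":-0.018,"rx":0,"ry":0,"rz":0.6,"claw":0.085}
    - {"tx":-0.133,"ty":0.264,"tz":-0.018,"rx":0,"ry":0,"rz":0.6,"claw":0.085}
    - {"tx":-0.133,"ty":0.264,"tz":-0.018,"rx":0,"ry":0,"rz":0.6,"claw":0.085}
    - {"tx":-0.133,"ty":0.264,"tz":-0.018,"rx":0,"ry":0,"rz":0.6,"claw":0.085}
    - {"tx":-0.133,"ty":0.264,"tz":-0.018,"rx":0,"ry":0,"rz":0.6,"claw":0.085}

```text
clock: 3.55
eef_pos: [345.5, 230.0, 122.0]
tool_rot: [3.141, -0.0, 0.206]
force: [0.4, -0.4, 0.8]
width: 85.1
```

```bash
cat > m.py <<'E'
from h import *
import pickle
def comp(mask):
    n,l,st,ce=cv2.connectedComponentsWithStats(mask.astype(np.uint8))
    d=[np.hypot(*(ce[i]-mask.shape[0]/2))+1e6*(st[i,4]<3000) for i in range(1,n)]
    cs=cv2.findContours((l==1+int(np.argmin(d))).astype(np.uint8),cv2.RETR_EXTERNAL,cv2.CHAIN_APPROX_NONE)[0]
    return max(cs,key=len)
def rect(o,ctr,yaw,thr):
    g=cv2.GaussianBlur(o,(0,0),2).max(2)
    (u,v),(w,h),a=cv2.minAreaRect(comp(g<thr))
    if w<h:w,h,a=h,w,a-90
    a=(a+90)%180-90
    return back((u,v),ctr,yaw=yaw),(w/4,h/4),yaw-np.radians(a)
E
python3 - <<'E'
from m import *
s=read_state();c,im=snap("wrist","w_sp");pickle.dump((s,c,im),open("sp.pkl","wb"));print(s["clock"],s["eef_pos"],s["tool_rot"],c["origin"])
D={"sp":((408,245),22,.209),"nest":((543,-23),40,.157),"cap":((408,-278),20,.157)}
P=[]
for k,(ctr,z,y) in D.items():
    s,c,im=pickle.load(open(k+".pkl","rb"));o=ortho(c,im,ctr,z,yaw=y)
    P.append(o)
    if k!="cap":
        for t in(70,85,100):print(k,t,rect(o,ctr,y,t))
    else:
        for t in(30,40,50):
            try:
                cn=comp(cv2.GaussianBlur(o,(0,0),2).max(2)<t);e=cv2.fitEllipse(cn);print(k,t,back(e[0],ctr,yaw=y),np.array(e[1])/4)
            except Exception as x:print(x)
        g=o.astype(int);print("cap px",o[280,280],o[280,200],o[280,120],"bench")
        d=(g-g[100,280]);print(d[280,180:380:8].tolist())
cv2.imwrite("pics/o2.png",np.clip(cv2.resize(P[0],(400,400),interpolation=cv2.INTER_AREA)[:,:,::-1]*1.8,0,255).astype(np.uint8))
E
```

```text
3.55 [345.45  229.959 122.017] [ 3.141 -0.     0.206] [410.177 242.664 293.91 ]
sp 70 (array([408.293, 250.347]), (63.40060043334961, 49.75099563598633), np.float64(0.22685529668649074))
sp 85 (array([408.375, 250.33 ]), (63.77848434448242, 50.24047088623047), np.float64(0.22847796073867602))
sp 100 (array([408.361, 250.31 ]), (64.12066650390625, 50.67494201660156), np.float64(0.2278655668460123))
nest 70 (array([543.276, -21.108]), (62.90525436401367, 49.25520706176758), np.float64(0.15086510778308254))
nest 85 (array([543.272, -21.113]), (63.39839172363281, 49.75695037841797), np.float64(0.15063065962143904))
nest 100 (array([543.236, -21.036]), (63.85854721069336, 50.01012420654297), np.float64(0.14924821738091676))
cap 30 [ 407.718 -276.913] [25.597 25.905]
cap 40 [ 407.686 -276.943] [26.413 26.702]
cap 50 [ 407.681 -276.939] [26.883 27.107]
cap px [128 124 122] [129 120 121] [153 148 140] bench
[[9, 14, 12], [-33, -34, -27], [-24, -28, -22], [-27, -29, -20], [-24, -26, -19], [-20, -23, -16], [-130, -124, -121], [-133, -124, -123], [-22, -27, -18], [-27, -29, -22], [-24, -26, -19], [-23, -25, -16], [-23, -25, -20], [-22, -25, -16], [-22, -26, -19], [-23, -26, -18], [-21, -23, -16], [-41, -42, -35], [-122, -120, -111], [-130, -128, -122], [-13, -17, -9], [-16, -19, -10], [-16, -22, -12], [-17, -20, -13], [-42, -44, -36]]
```

View pics/o2.png

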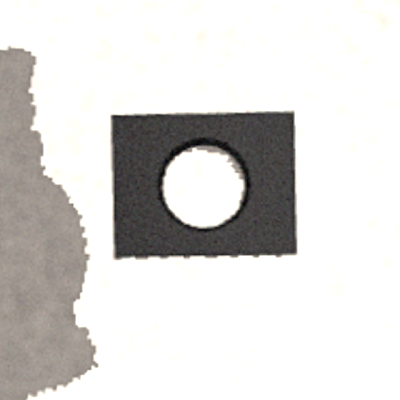

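```bash
python3 - <<'E'
from h import *
for i in range(3):
    s=read_state();print(s["clock"],s["eef_pos"],s["tool_rot"],s["qd"]);c=snap("wrist")
E
```

```text
3.6 [345.304 230.236 122.003] [ 3.141 -0.     0.207] [-0.009 -0.    -0.002 -0.002 -0.001  0.    -0.001]
3.65 [345.131 230.469 121.975] [ 3.141 -0.     0.207] [-0.009  0.001 -0.002  0.    -0.002 -0.001 -0.001]
3.7 [345.024 230.698 121.965] [ 3.142 -0.     0.208] [-0.008  0.    -0.002 -0.003  0.001 -0.001 -0.   ]
```

Call:
apply_moves:
  increments:
    - {"tx":0.0637,"ty":0.0189,"tz":-0.05,"rx":0,"ry":0,"rz":0.2,"claw":0.085}
    - {"tx":0.0637,"ty":0.0189,"tz":-0.05,"rx":0,"ry":0,"rz":0.2,"claw":0.085}
    - {"tx":0.0637,"ty":0.0189,"tz":-0.05,"rx":0,"ry":0,"rz":0.2,"claw":0.085}
    - {"tx":0.0637,"ty":0.0189,"tz":-0.05,"rx":0,"ry":0,"rz":0.2,"claw":0.085}
    - {"tx":0.0637,"ty":0.0189,"tz":-0.075,"rx":0,"ry":0,"rz":0.2,"claw":0.085}
    - {"tx":0.0637,"ty":0.0189,"tz":-0.095,"rx":0,"ry":0,"rz":0.2,"claw":0.085}
    - {"tx":0.0637,"ty":0.0189,"tz":-0.105,"rx":0,"ry":0,"rz":0.2,"claw":0.085}
    - {"tx":0.0637,"ty":0.0189,"tz":-0.112,"rx":0,"ry":0,"rz":0.2,"claw":0.085}
    - {"tx":0.0637,"ty":0.0189,"tz":-0.117,"rx":0,"ry":0,"rz":0.2,"claw":0.085}
    - {"tx":0.0637,"ty":0.0189,"tz":-0.117,"rx":0,"ry":0,"rz":0.2,"claw":0.085}
    - {"tx":0.0637,"ty":0.0189,"tz":-0.117,"rx":0,"ry":0,"rz":0.2,"claw":0.085}

```text
clock: 4.85
eef_pos: [408.5, 250.5, 5.4]
tool_rot: [-3.141, -0.001, 0.227]
force: [0.3, 0.3, 0.3]
width: 84.7
```

Call:
apply_moves:
  increments:
    - {"tx":0,"ty":0,"tz":0,"rx":0,"ry":0,"rz":0,"claw":0.06}
    - {"tx":0,"ty":0,"tz":0,"rx":0,"ry":0,"rz":0,"claw":0.055}
    - {"tx":0,"ty":0,"tz":0,"rx":0,"ry":0,"rz":0,"claw":0.05}
    - {"tx":0,"ty":0,"tz":0,"rx":0,"ry":0,"rz":0,"claw":0.045}
    - {"tx":0,"ty":0,"tz":0,"rx":0,"ry":0,"rz":0,"claw":0.04}
    - {"tx":0,"ty":0,"tz":0,"rx":0,"ry":0,"rz":0,"claw":0.04}
    - {"tx":0,"ty":0,"tz":0,"rx":0,"ry":0,"rz":0,"claw":0.04}
    - {"tx":0,"ty":0,"tz":0,"rx":0,"ry":0,"rz":0,"claw":0.04}

```text
clock: 5.65
eef_pos: [408.3, 250.3, 4.9]
tool_rot: [3.142, -0.0, 0.227]
force: [0.8, -0.5, 0.0]
width: 40.1
```

```bash
python3 - <<'E'
from h import *
s=read_state();print(s["eef_pos"],s["force"],s["width"])
a=snap("scene")[1][140:260,330:490];b=snap("wrist","w_g")[1]
cv2.imwrite("pics/g1.png",np.clip(np.hstack([cv2.resize(a,(400,300),interpolation=cv2.INTER_CUBIC),cv2.resize(b,(400,300))])[:,:,::-1]*1.6,0,255).astype(np.uint8))
E
```

```text
[408.282 250.269   4.906] [ 0.758 -0.512  0.003] 40.07264228610486
```

View pics/g1.png

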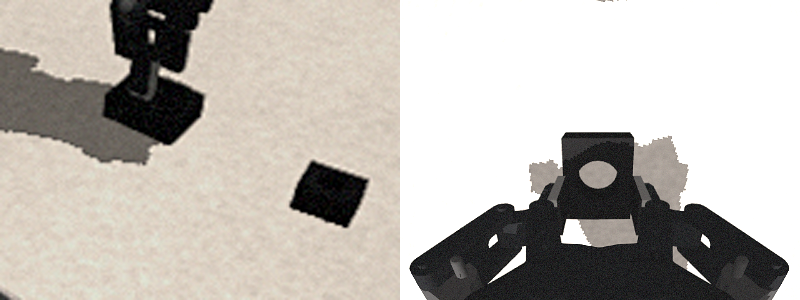

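```bash
python3 - <<'E'
from h import *
b=cv2.imread("pics/w_g.png")[200:400,380:580] if 0 else cv2.imread("pics/w_g.png")[190:420,150:490]
cv2.imwrite("pics/g2.png",np.clip(cv2.resize(b,(780,528),interpolation=cv2.INTER_CUBIC).astype(float)**.6*11,0,255).astype(np.uint8))
E
```

```text
(no output)
```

View pics/g2.png

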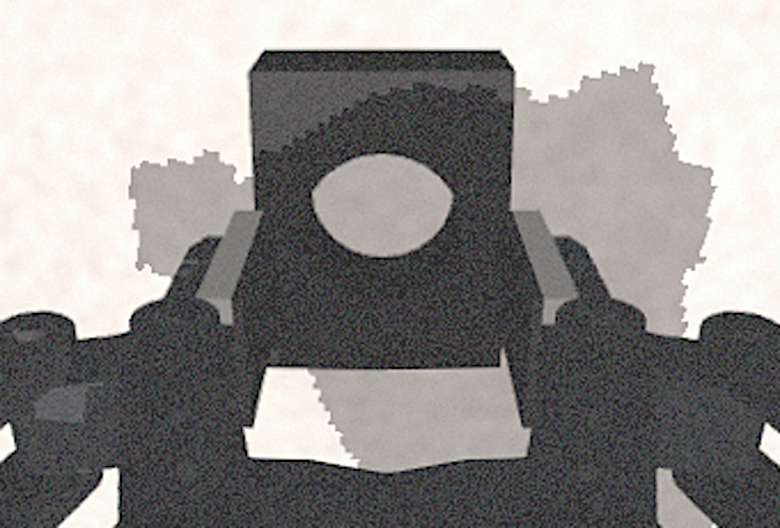

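The pads sit against both sides of the spacer, yet the opening reads 40 mm where I expected 50. I'll squeeze further and see how the reading changes.

Call:
apply_moves:
  increments:
    - {"tx":0,"ty":0,"tz":0,"rx":0,"ry":0,"rz":0,"claw":0.03}
    - {"tx":0,"ty":0,"tz":0,"rx":0,"ry":0,"rz":0,"claw":0.03}
    - {"tx":0,"ty":0,"tz":0,"rx":0,"ry":0,"rz":0,"claw":0.03}
    - {"tx":0,"ty":0,"tz":0,"rx":0,"ry":0,"rz":0,"claw":0.03}

```text
clock: 6.15
eef_pos: [408.3, 250.3, 4.9]
tool_rot: [3.142, -0.0, 0.227]
force: [-0.0, 0.5, -0.1]
width: 30.1
```

```bash
python3 - <<'E'
from h import *
c,b=snap("wrist","w_g3");a=cv2.imread("pics/w_g.png")
f=lambda x:np.clip(cv2.resize(x[230:420,190:450],(400,292),interpolation=cv2.INTER_CUBIC).astype(float)**.6*11,0,255).astype(np.uint8)
b=b[:,:,::-1];print(cv2.absdiff(a,b)[200:].mean())
cv2.imwrite("pics/g3.png",np.hstack([f(a),f(b)]))
E
```

```text
11.589817708333333
```

View pics/g3.png

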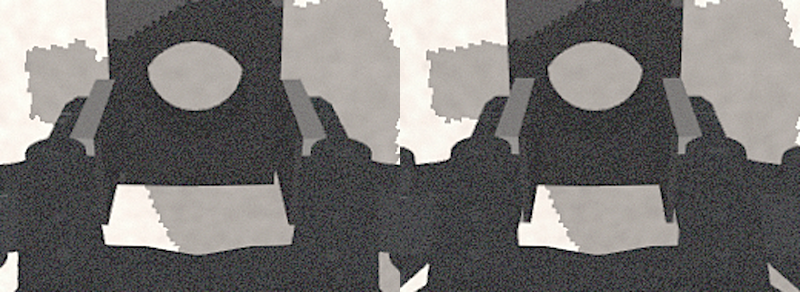

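The pads close above the spacer's top face (they overlap it at right-hand pixels 511–535), so the tips are higher than I assumed. I'll open up and feel downward in small steps.

Call:
apply_moves:
  increments:
    - {"tx":0,"ty":0,"tz":0,"rx":0,"ry":0,"rz":0,"claw":0.065}
    - {"tx":0,"ty":0,"tz":0,"rx":0,"ry":0,"rz":0,"claw":0.065}
    - {"tx":0,"ty":0,"tz":0,"rx":0,"ry":0,"rz":0,"claw":0.065}
    - {"tx":0,"ty":0,"tz":0,"rx":0,"ry":0,"rz":0,"claw":0.065}

```text
clock: 6.6
eef_pos: [408.3, 250.3, 4.9]
tool_rot: [3.142, -0.0, 0.227]
force: [0.0, -0.1, -0.3]
width: 65.1
```

```bash
python3 - <<'E'
from h import *
s=read_state();print(s["clock"],s["eef_pos"],s["width"])
c,a=snap("scene","s_open");w,b=snap("wrist","w_open")
print("TCP,scene px",proj(c,s["eef_pos"],0),"z+17",proj(c,s["eef_pos"]+[0,0,17],0),"z+45",proj(c,s["eef_pos"]+[0,0,45],0))
print("wrist px",proj(w,s["eef_pos"],1),proj(w,s["eef_pos"]+[0,0,17],1),proj(w,s["eef_pos"]+[0,0,45],1))
a=cv2.resize(a[120:210,335:455],(400,300),interpolation=cv2.INTER_CUBIC);b=cv2.resize(b[200:410,180:460],(400,300),interpolation=cv2.INTER_CUBIC)
cv2.imwrite("pics/g4.png",np.clip(np.hstack([a,b])[:,:,::-1].astype(float)**.6*11,0,255).astype(np.uint8))
E
```

```text
6.6 [408.279 250.264   4.91 ] 65.12643282594458
TCP,scene px [389.509 183.74 ] z+17 [390.533 176.915] z+45 [392.283 165.265]
wrist px [316.748 276.507] [316.583 289.962] [316.234 318.514]
```

View pics/g4.png

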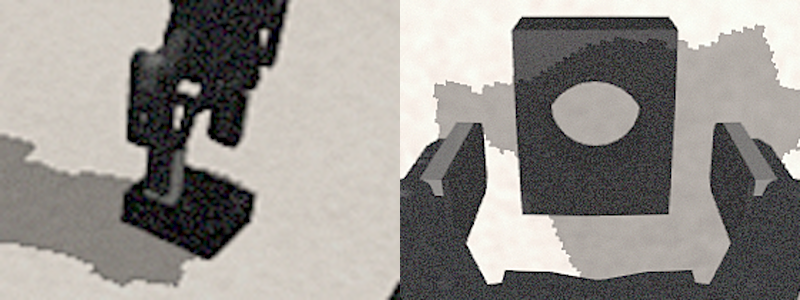

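The wrist geometry puts the fingertips about 40 mm above the reported TCP: lateral 82 px at 32.5 mm gives a range of about 147 mm. I'll descend while watching the force.

Call:
apply_moves:
  increments:
    - {"tx":0,"ty":0,"tz":-0.007,"rx":0,"ry":0,"rz":0,"claw":0.065}
    - {"tx":0,"ty":0,"tz":-0.014,"rx":0,"ry":0,"rz":0,"claw":0.065}
    - {"tx":0,"ty":0,"tz":-0.014,"rx":0,"ry":0,"rz":0,"claw":0.065}

```text
clock: 7.0
eef_pos: [407.6, 249.8, -10.2]
tool_rot: [3.141, 0.002, 0.227]
force: [0.3, -0.1, 0.1]
width: 65.1
```

```bash
python3 - <<'E'
from h import *
s=read_state();print(s["clock"],s["eef_pos"],s["force"],s["tau"],s["qpos"])
c,a=snap("scene","s_2");w,b=snap("wrist","w_2");print(w["origin"])
a=cv2.resize(a[120:210,335:455],(400,300),interpolation=cv2.INTER_CUBIC);b=cv2.resize(b[200:410,180:460],(400,300),interpolation=cv2.INTER_CUBIC)
cv2.imwrite("pics/g5.png",np.clip(np.hstack([a,b])[:,:,::-1].astype(float)**.6*11,0,255).astype(np.uint8))
E
```

```text
7.0 [407.568 249.815 -10.214] [ 0.311 -0.111  0.094] [  0.033 -48.894   1.889  -5.579  -0.047  -0.133   0.063] [-0.661  0.769  0.079  2.138 -0.228  0.244 -1.727]
[472.456 264.084 161.926]
```

View pics/g5.png

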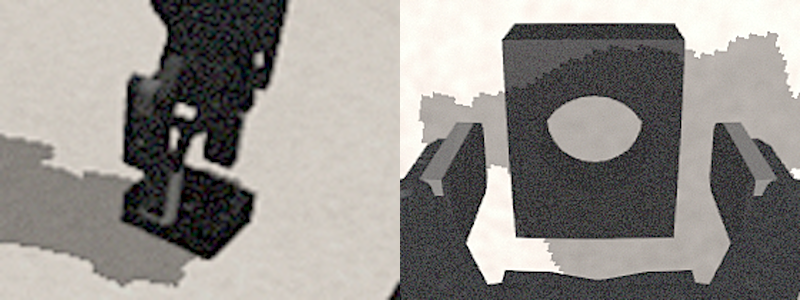

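No force at a reported z of −10, so the offset is real: the tips are near z ≈ 30. Joint 6 (0.244) is close to its lower limit, so I'll tilt about the jaw axis, with the tip toward the base, and continue down.

Call:
apply_moves:
  increments:
    - {"tx":-0.0025,"ty":-0.0006,"tz":0,"rx":-0.18,"ry":0.78,"rz":0,"claw":0.065}
    - {"tx":-0.005,"ty":-0.0012,"tz":0,"rx":-0.36,"ry":1.56,"rz":0,"claw":0.065}
    - {"tx":-0.0055,"ty":-0.0013,"tz":-0.005,"rx":-0.36,"ry":1.56,"rz":0,"claw":0.065}
    - {"tx":-0.0055,"ty":-0.0013,"tz":-0.008,"rx":-0.36,"ry":1.56,"rz":0,"claw":0.065}
    - {"tx":-0.0055,"ty":-0.0013,"tz":-0.008,"rx":-0.36,"ry":1.56,"rz":0,"claw":0.065}

```text
clock: 7.6
eef_pos: [401.3, 248.4, -17.6]
tool_rot: [3.141, 0.141, 0.228]
force: [-0.4, 0.0, -0.6]
width: 65.1
```

```bash
cat > tip.py <<'E'
from h import *
# tip of the pads in the tool frame from the front-edge pixels (236,287) at width 65: intersect with plane tool x=+11
def px2tool(c,s,uv,x):
    K=c["camera_matrix"];d=np.array([uv[0]-K[0,2],uv[1]-K[1,2]]);r=np.hypot(*d);t=r/K[0,0]
    v=np.array([d[0]/r*np.sin(t),-d[1]/r*np.sin(t),-np.cos(t)])
    T=R.from_euler("xyz",s["tool_rot"]);C=R.from_euler("xyz",c["attitude"])
    o=T.inv().apply(c["origin"]-s["eef_pos"]);v=T.inv().apply(C.apply(v))
    return o+v*(x-o[0])/v[0]
E
python3 - <<'E'
from tip import *
s=read_state();c=calibration("wrist");print(s["clock"],s["eef_pos"],s["tool_rot"],s["force"],s["qpos"])
for uv in((236,287),(397,286),(209,333),(234.5,286.5)):print(px2tool(c,s,uv,11))
E
```

```text
7.6 [401.257 248.398 -17.642] [3.141 0.141 0.228] [-0.376  0.025 -0.619] [-0.619  0.814  0.066  2.022 -0.219  0.45  -1.71 ]
[ 11.    -31.058 -41.088]
[ 11.     31.422 -39.989]
[ 11.    -31.893 -77.463]
[ 11.    -31.761 -40.615]
```

Call:
apply_moves:
  increments:
    - {"tx":0,"ty":0,"tz":-0.005,"rx":0,"ry":0,"rz":0,"claw":0.065}
    - {"tx":0,"ty":0,"tz":-0.01,"rx":0,"ry":0,"rz":0,"claw":0.065}
    - {"tx":0,"ty":0,"tz":-0.014,"rx":0,"ry":0,"rz":0,"claw":0.065}
    - {"tx":0,"ty":0,"tz":-0.014,"rx":0,"ry":0,"rz":0,"claw":0.065}

```text
clock: 8.0
eef_pos: [402.3, 248.8, -31.7]
tool_rot: [3.141, 0.141, 0.227]
force: [-0.1, -0.4, -0.3]
width: 65.0
```

Call:
apply_moves:
  increments:
    - {"tx":0,"ty":0,"tz":0,"rx":0,"ry":0,"rz":0,"claw":0.055}
    - {"tx":0,"ty":0,"tz":0,"rx":0,"ry":0,"rz":0,"claw":0.05}
    - {"tx":0,"ty":0,"tz":0,"rx":0,"ry":0,"rz":0,"claw":0.045}
    - {"tx":0,"ty":0,"tz":0,"rx":0,"ry":0,"rz":0,"claw":0.04}
    - {"tx":0,"ty":0,"tz":0,"rx":0,"ry":0,"rz":0,"claw":0.04}

```text
clock: 8.5
eef_pos: [403.0, 249.1, -29.9]
tool_rot: [-3.141, 0.139, 0.227]
force: [-1.3, -0.4, 9.6]
width: 48.9
```

Gripped at a reading of 48.9, with the tips on the bench. The jaws have centred the spacer, so I'll release and re-measure it to find its true place relative to the hand.

Call:
apply_moves:
  increments:
    - {"tx":0,"ty":0,"tz":0.001,"rx":0,"ry":0,"rz":0,"claw":0.065}
    - {"tx":0,"ty":0,"tz":0.001,"rx":0,"ry":0,"rz":0,"claw":0.065}
    - {"tx":0,"ty":0,"tz":0.001,"rx":0,"ry":0,"rz":0,"claw":0.065}
    - {"tx":0,"ty":0,"tz":0.04,"rx":0,"ry":0,"rz":0,"claw":0.065}
    - {"tx":0,"ty":0,"tz":0.08,"rx":0,"ry":0,"rz":0,"claw":0.065}
    - {"tx":-0.058,"ty":-0.017,"tz":0.153,"rx":0.36,"ry":-1.56,"rz":0,"claw":0.065}
    - {"tx":-0.058,"ty":-0.017,"tz":0.153,"rx":0.36,"ry":-1.56,"rz":0,"claw":0.065}
    - {"tx":-0.058,"ty":-0.017,"tz":0.153,"rx":0.36,"ry":-1.56,"rz":0,"claw":0.065}
    - {"tx":-0.058,"ty":-0.017,"tz":0.153,"rx":0.36,"ry":-1.56,"rz":0,"claw":0.065}
    - {"tx":-0.058,"ty":-0.017,"tz":0.153,"rx":0.36,"ry":-1.56,"rz":0,"claw":0.065}
    - {"tx":-0.058,"ty":-0.017,"tz":0.153,"rx":0.36,"ry":-1.56,"rz":0,"claw":0.065}

```text
clock: 9.6
eef_pos: [345.7, 232.1, 121.0]
tool_rot: [3.141, 0.001, 0.227]
force: [-0.2, -0.6, 0.6]
width: 64.7
```

```bash
python3 - <<'E'
from m import *
s=read_state();c,im=snap("wrist","w_sp2");print(s["clock"],s["eef_pos"],s["tool_rot"],c["origin"],c["attitude"])
o=ortho(c,im,(408,250),22,yaw=.227)
for t in(70,85,100):print(rect(o,(408,250),.227,t))
E
```

```text
9.6 [345.691 232.102 120.994] [3.141 0.001 0.227] [410.264 246.209 292.82 ] [-0.264 -0.001 -1.344]
(array([408.656, 249.382]), (63.24999237060547, 49.74999237060547), np.float64(0.227))
(array([408.684, 249.26 ]), (63.75, 50.0), np.float64(0.227))
(array([408.806, 249.288]), (64.0, 50.5), np.float64(0.227))
```

Call:
apply_moves:
  increments:
    - {"tx":0.0582,"ty":0.0171,"tz":-0.05,"rx":-0.36,"ry":1.56,"rz":0,"claw":0.065}
    - {"tx":0.0582,"ty":0.0171,"tz":-0.07,"rx":-0.36,"ry":1.56,"rz":0,"claw":0.065}
    - {"tx":0.0582,"ty":0.0171,"tz":-0.1,"rx":-0.36,"ry":1.56,"rz":0,"claw":0.065}
    - {"tx":0.0582,"ty":0.0171,"tz":-0.12,"rx":-0.36,"ry":1.56,"rz":0,"claw":0.065}
    - {"tx":0.0582,"ty":0.0171,"tz":-0.14,"rx":-0.36,"ry":1.56,"rz":0,"claw":0.065}
    - {"tx":0.0582,"ty":0.0171,"tz":-0.151,"rx":-0.36,"ry":1.56,"rz":0,"claw":0.065}
    - {"tx":0.0582,"ty":0.0171,"tz":-0.151,"rx":-0.36,"ry":1.56,"rz":0,"claw":0.065}
    - {"tx":0.0582,"ty":0.0171,"tz":-0.151,"rx":-0.36,"ry":1.56,"rz":0,"claw":0.065}
    - {"tx":0.0582,"ty":0.0171,"tz":-0.151,"rx":-0.36,"ry":1.56,"rz":0,"claw":0.055}
    - {"tx":0.0582,"ty":0.0171,"tz":-0.151,"rx":-0.36,"ry":1.56,"rz":0,"claw":0.04}
    - {"tx":0.0582,"ty":0.0171,"tz":-0.151,"rx":-0.36,"ry":1.56,"rz":0,"claw":0.04}
    - {"tx":0.0582,"ty":0.0171,"tz":-0.151,"rx":-0.36,"ry":1.56,"rz":0,"claw":0.04}

```text
clock: 10.85
eef_pos: [403.8, 249.5, -28.0]
tool_rot: [-3.141, 0.138, 0.227]
force: [1.1, -1.4, 6.7]
width: 48.8
```

Call:
apply_moves:
  increments:
    - {"tx":0,"ty":0,"tz":0,"rx":0,"ry":0,"rz":0,"claw":0.04}
    - {"tx":0,"ty":0,"tz":0,"rx":0,"ry":0,"rz":0,"claw":0.04}
    - {"tx":0,"ty":0,"tz":0,"rx":0,"ry":0,"rz":0,"claw":0.04}

```text
clock: 11.15
eef_pos: [403.8, 249.5, -28.0]
tool_rot: [-3.141, 0.138, 0.227]
force: [-0.7, 0.3, 7.1]
width: 48.6
```

Call:
apply_moves:
  increments:
    - {"tx":0,"ty":0,"tz":0.01,"rx":0,"ry":0,"rz":0,"claw":0.04}
    - {"tx":0,"ty":0,"tz":0.04,"rx":0,"ry":0,"rz":0,"claw":0.04}
    - {"tx":0,"ty":0,"tz":0.08,"rx":0,"ry":0,"rz":0,"claw":0.04}
    - {"tx":0.02,"ty":-0.03,"tz":0.1,"rx":0,"ry":0,"rz":-0.2,"claw":0.04}
    - {"tx":0.04,"ty":-0.07,"tz":0.1,"rx":0,"ry":0,"rz":-0.4,"claw":0.04}
    - {"tx":0.06,"ty":-0.11,"tz":0.1,"rx":0,"ry":0,"rz":-0.6,"claw":0.04}
    - {"tx":0.08,"ty":-0.15,"tz":0.1,"rx":0,"ry":0,"rz":-0.877,"claw":0.04}
    - {"tx":0.1,"ty":-0.19,"tz":0.1,"rx":0,"ry":0,"rz":-0.877,"claw":0.04}
    - {"tx":0.12,"ty":-0.23,"tz":0.1,"rx":0,"ry":0,"rz":-0.877,"claw":0.04}
    - {"tx":0.13,"ty":-0.255,"tz":0.1,"rx":0,"ry":0,"rz":-0.877,"claw":0.04}
    - {"tx":0.1354,"ty":-0.2698,"tz":0.1,"rx":0,"ry":0,"rz":-0.877,"claw":0.04}
    - {"tx":0.1354,"ty":-0.2698,"tz":0.1,"rx":0,"ry":0,"rz":-0.877,"claw":0.04}

```text
clock: 12.35
eef_pos: [538.6, -23.0, 71.4]
tool_rot: [3.14, 0.139, 0.147]
force: [-0.1, -0.5, -0.8]
width: 48.5
```

Call:
apply_moves:
  increments:
    - {"tx":0,"ty":0,"tz":-0.01,"rx":0,"ry":0,"rz":0,"claw":0.04}
    - {"tx":0,"ty":0,"tz":-0.02,"rx":0,"ry":0,"rz":0,"claw":0.04}
    - {"tx":0,"ty":0,"tz":-0.03,"rx":0,"ry":0,"rz":0,"claw":0.04}
    - {"tx":0,"ty":0,"tz":-0.035,"rx":0,"ry":0,"rz":0,"claw":0.04}
    - {"tx":0,"ty":0,"tz":-0.035,"rx":0,"ry":0,"rz":0,"claw":0.04}
    - {"tx":0,"ty":0,"tz":-0.035,"rx":0,"ry":0,"rz":0,"claw":0.04}
    - {"tx":0,"ty":0,"tz":-0.035,"rx":0,"ry":0,"rz":0,"claw":0.04}
    - {"tx":0,"ty":0,"tz":-0.035,"rx":0,"ry":0,"rz":0,"claw":0.04}

```text
clock: 13.15
eef_pos: [538.7, -20.8, 36.3]
tool_rot: [3.142, 0.139, 0.151]
force: [-1.1, 0.4, -0.3]
width: 48.7
```

```bash
python3 - <<'E'
from h import *
s=read_state();print(s["clock"],s["eef_pos"],s["tool_rot"],s["width"],s["force"])
w,b=snap("wrist","w_hold");c,a=snap("scene","s_hold")
b=cv2.resize(b[170:410,160:480],(400,300),interpolation=cv2.INTER_CUBIC);a=cv2.resize(a[190:340,240:440],(400,300),interpolation=cv2.INTER_CUBIC)
cv2.imwrite("pics/g6.png",np.clip(np.hstack([a,b])[:,:,::-1].astype(float)**.6*11,0,255).astype(np.uint8))
E
```

```text
13.15 [538.694 -20.781  36.266] [3.142 0.139 0.151] 48.73853561292228 [-1.144  0.401 -0.313]
```

View pics/g6.png

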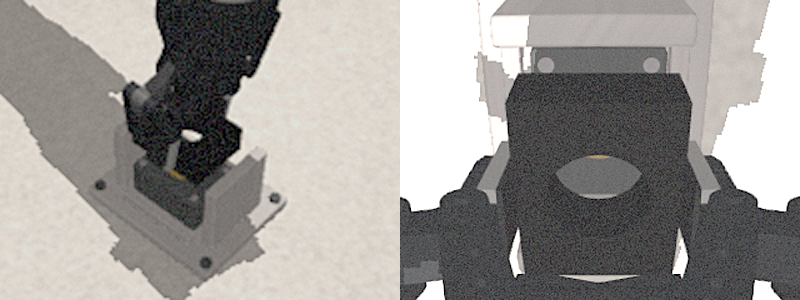

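The spacer is held square between the pads and clear of the walls, with the housing screws visible beyond it. Descending to set it down.

Call:
apply_moves:
  increments:
    - {"tx":0,"ty":0,"tz":-0.01,"rx":0,"ry":0,"rz":0,"claw":0.04}
    - {"tx":0,"ty":0,"tz":-0.016,"rx":0,"ry":0,"rz":0,"claw":0.04}
    - {"tx":0,"ty":0,"tz":-0.02,"rx":0,"ry":0,"rz":0,"claw":0.04}
    - {"tx":0,"ty":0,"tz":-0.022,"rx":0,"ry":0,"rz":0,"claw":0.04}
    - {"tx":0,"ty":0,"tz":-0.022,"rx":0,"ry":0,"rz":0,"claw":0.04}

```text
clock: 13.75
eef_pos: [538.0, -20.7, 13.4]
tool_rot: [-3.141, 0.141, 0.151]
force: [-0.2, -0.6, -0.9]
width: 48.8
```

Call:
apply_moves:
  increments:
    - {"tx":0,"ty":0,"tz":-0.001,"rx":0,"ry":0,"rz":0,"claw":0.04}
    - {"tx":0,"ty":0,"tz":-0.0015,"rx":0,"ry":0,"rz":0,"claw":0.04}
    - {"tx":0,"ty":0,"tz":-0.0015,"rx":0,"ry":0,"rz":0,"claw":0.04}

```text
clock: 14.05
eef_pos: [538.5, -20.7, 12.5]
tool_rot: [-3.142, 0.139, 0.151]
force: [0.3, 0.7, -0.9]
width: 48.6
```

Call:
apply_moves:
  increments:
    - {"tx":0,"ty":0,"tz":-0.001,"rx":0,"ry":0,"rz":0,"claw":0.04}
    - {"tx":0,"ty":0,"tz":-0.001,"rx":0,"ry":0,"rz":0,"claw":0.04}

```text
clock: 14.25
eef_pos: [538.6, -20.7, 12.1]
tool_rot: [-3.141, 0.139, 0.151]
force: [-0.6, 0.2, 4.6]
width: 48.9
```

Call:
apply_moves:
  increments:
    - {"tx":0,"ty":0,"tz":-0.0007,"rx":0,"ry":0,"rz":0,"claw":0.04}
    - {"tx":0,"ty":0,"tz":-0.0007,"rx":0,"ry":0,"rz":0,"claw":0.053}
    - {"tx":0,"ty":0,"tz":-0.0007,"rx":0,"ry":0,"rz":0,"claw":0.06}
    - {"tx":0,"ty":0,"tz":-0.0007,"rx":0,"ry":0,"rz":0,"claw":0.065}
    - {"tx":0,"ty":0,"tz":0.0,"rx":0,"ry":0,"rz":0,"claw":0.065}
    - {"tx":0,"ty":0,"tz":0.03,"rx":0,"ry":0,"rz":0,"claw":0.065}
    - {"tx":0,"ty":0,"tz":0.07,"rx":0,"ry":0,"rz":0,"claw":0.065}
    - {"tx":0,"ty":0,"tz":0.12,"rx":0,"ry":0,"rz":0,"claw":0.065}
    - {"tx":-0.06,"ty":-0.0095,"tz":0.151,"rx":0.24,"ry":-1.58,"rz":0,"claw":0.065}
    - {"tx":-0.06,"ty":-0.0095,"tz":0.151,"rx":0.24,"ry":-1.58,"rz":0,"claw":0.065}
    - {"tx":-0.06,"ty":-0.0095,"tz":0.151,"rx":0.24,"ry":-1.58,"rz":0,"claw":0.065}
    - {"tx":-0.06,"ty":-0.0095,"tz":0.151,"rx":0.24,"ry":-1.58,"rz":0,"claw":0.065}

```text
clock: 15.45
eef_pos: [478.8, -30.2, 163.2]
tool_rot: [3.142, -0.002, 0.151]
force: [0.7, -0.1, 0.6]
width: 65.2
```

```bash
python3 - <<'E'
from m import *
get_image("top")
s=read_state();c,im=snap("wrist","w_nest2");print(s["clock"],s["eef_pos"],s["tool_rot"],c["origin"])
pickle.dump((s,c,im),open("nest2.pkl","wb"))
o=ortho(c,im,(543,-23),62,yaw=.15)
for t in(55,70,85,100):print(rect(o,(543,-23),.15,t))
o=cv2.resize(o,(600,600),interpolation=cv2.INTER_AREA)
cv2.imwrite("pics/o3.png",np.clip(o[:,:,::-1].astype(float)**.6*11,0,255).astype(np.uint8))
E
```

```text
15.5 [479.666 -30.064 162.789] [ 3.141 -0.002  0.151] [544.784 -20.959 334.76 ]
(array([543.356, -21.176]), (64.0, 49.75), np.float64(0.15))
(array([540.031, -20.92 ]), (71.5, 56.75), np.float64(0.15))
(array([539.784, -20.958]), (73.49998474121094, 58.24999237060547), np.float64(0.15))
(array([532.789, -39.082]), (114.75, 111.0), np.float64(0.15))
```

View pics/o3.png

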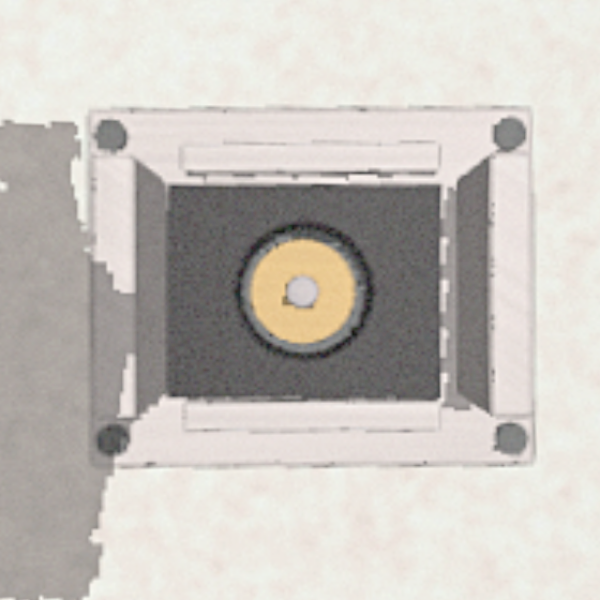

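The spacer sits at (543.36, −21.18), yaw 0.150. The housing was at (543.27, −21.1), yaw 0.150. The hole and boss plate are concentric, so it is square and flat. Next, the cap.

Call:
apply_moves:
  increments:
    - {"tx":-0.0758,"ty":-0.2464,"tz":-0.1,"rx":-0.24,"ry":1.58,"rz":0,"claw":0.065}
    - {"tx":-0.0758,"ty":-0.2464,"tz":-0.1,"rx":-0.24,"ry":1.58,"rz":0,"claw":0.065}
    - {"tx":-0.0758,"ty":-0.2464,"tz":-0.1,"rx":-0.24,"ry":1.58,"rz":0,"claw":0.065}
    - {"tx":-0.0758,"ty":-0.2464,"tz":-0.1,"rx":-0.24,"ry":1.58,"rz":0,"claw":0.065}
    - {"tx":-0.0758,"ty":-0.2464,"tz":-0.1,"rx":-0.24,"ry":1.58,"rz":0,"claw":0.065}
    - {"tx":-0.0758,"ty":-0.2464,"tz":-0.1,"rx":-0.24,"ry":1.58,"rz":0,"claw":0.065}
    - {"tx":-0.0758,"ty":-0.2464,"tz":-0.1,"rx":-0.24,"ry":1.58,"rz":0,"claw":0.065}
    - {"tx":-0.0758,"ty":-0.2464,"tz":-0.1,"rx":-0.24,"ry":1.58,"rz":0,"claw":0.065}
    - {"tx":-0.0758,"ty":-0.2464,"tz":-0.12,"rx":-0.24,"ry":1.58,"rz":0,"claw":0.065}
    - {"tx":-0.0758,"ty":-0.2464,"tz":-0.14,"rx":-0.24,"ry":1.58,"rz":0,"claw":0.065}
    - {"tx":-0.0758,"ty":-0.2464,"tz":-0.14,"rx":-0.24,"ry":1.58,"rz":0,"claw":0.065}
    - {"tx":-0.0758,"ty":-0.2464,"tz":-0.14,"rx":-0.24,"ry":1.58,"rz":0,"claw":0.065}

```text
clock: 16.75
eef_pos: [403.6, -275.4, 22.5]
tool_rot: [-3.141, 0.14, 0.153]
force: [-0.6, 0.2, 0.2]
width: 65.2
```

Call:
apply_moves:
  increments:
    - {"tx":0,"ty":0,"tz":-0.015,"rx":0,"ry":0,"rz":0,"claw":0.065}
    - {"tx":0,"ty":0,"tz":-0.028,"rx":0,"ry":0,"rz":0,"claw":0.065}
    - {"tx":0,"ty":0,"tz":-0.038,"rx":0,"ry":0,"rz":0,"claw":0.065}
    - {"tx":0,"ty":0,"tz":-0.046,"rx":0,"ry":0,"rz":0,"claw":0.065}
    - {"tx":0,"ty":0,"tz":-0.046,"rx":0,"ry":0,"rz":0,"claw":0.065}
    - {"tx":0,"ty":0,"tz":-0.046,"rx":0,"ry":0,"rz":0,"claw":0.065}

```text
clock: 17.35
eef_pos: [402.5, -276.7, -23.6]
tool_rot: [-3.141, 0.14, 0.151]
force: [-0.7, 0.4, -0.0]
width: 65.1
```

Call:
apply_moves:
  increments:
    - {"tx":0,"ty":0,"tz":0,"rx":0,"ry":0,"rz":0,"claw":0.056}
    - {"tx":0,"ty":0,"tz":0,"rx":0,"ry":0,"rz":0,"claw":0.052}
    - {"tx":0,"ty":0,"tz":0,"rx":0,"ry":0,"rz":0,"claw":0.048}
    - {"tx":0,"ty":0,"tz":0,"rx":0,"ry":0,"rz":0,"claw":0.04}
    - {"tx":0,"ty":0,"tz":0,"rx":0,"ry":0,"rz":0,"claw":0.038}
    - {"tx":0,"ty":0,"tz":0,"rx":0,"ry":0,"rz":0,"claw":0.038}
    - {"tx":0,"ty":0,"tz":0,"rx":0,"ry":0,"rz":0,"claw":0.038}

```text
clock: 18.05
eef_pos: [403.0, -276.9, -22.7]
tool_rot: [3.141, 0.139, 0.151]
force: [-0.0, 0.2, 6.6]
width: 45.4
```

Call:
apply_moves:
  increments:
    - {"tx":0,"ty":0,"tz":0.01,"rx":0,"ry":0,"rz":0,"claw":0.038}
    - {"tx":0,"ty":0,"tz":0.04,"rx":0,"ry":0,"rz":0,"claw":0.038}
    - {"tx":0,"ty":0,"tz":0.08,"rx":0,"ry":0,"rz":0,"claw":0.038}
    - {"tx":0.02,"ty":0.03,"tz":0.11,"rx":0,"ry":0,"rz":0,"claw":0.038}
    - {"tx":0.04,"ty":0.07,"tz":0.11,"rx":0,"ry":0,"rz":0,"claw":0.038}
    - {"tx":0.06,"ty":0.11,"tz":0.11,"rx":0,"ry":0,"rz":0,"claw":0.038}
    - {"tx":0.08,"ty":0.15,"tz":0.11,"rx":0,"ry":0,"rz":0,"claw":0.038}
    - {"tx":0.1,"ty":0.19,"tz":0.11,"rx":0,"ry":0,"rz":0,"claw":0.038}
    - {"tx":0.12,"ty":0.225,"tz":0.11,"rx":0,"ry":0,"rz":0,"claw":0.038}
    - {"tx":0.13,"ty":0.245,"tz":0.11,"rx":0,"ry":0,"rz":0,"claw":0.038}
    - {"tx":0.136,"ty":0.2558,"tz":0.11,"rx":0,"ry":0,"rz":0,"claw":0.038}
    - {"tx":0.136,"ty":0.2558,"tz":0.11,"rx":0,"ry":0,"rz":0,"claw":0.038}

```text
clock: 19.25
eef_pos: [539.0, -19.3, 86.5]
tool_rot: [-3.141, 0.139, 0.153]
force: [-0.7, -0.4, -1.5]
width: 45.3
```

Call:
apply_moves:
  increments:
    - {"tx":0,"ty":0,"tz":-0.01,"rx":0,"ry":0,"rz":0,"claw":0.038}
    - {"tx":0,"ty":0,"tz":-0.02,"rx":0,"ry":0,"rz":0,"claw":0.038}
    - {"tx":0,"ty":0,"tz":-0.03,"rx":0,"ry":0,"rz":0,"claw":0.038}
    - {"tx":0,"ty":0,"tz":-0.036,"rx":0,"ry":0,"rz":0,"claw":0.038}
    - {"tx":0,"ty":0,"tz":-0.036,"rx":0,"ry":0,"rz":0,"claw":0.038}
    - {"tx":0,"ty":0,"tz":-0.036,"rx":0,"ry":0,"rz":0,"claw":0.038}
    - {"tx":0,"ty":0,"tz":-0.036,"rx":0,"ry":0,"rz":0,"claw":0.038}
    - {"tx":0,"ty":0,"tz":-0.036,"rx":0,"ry":0,"rz":0,"claw":0.038}

```text
clock: 20.05
eef_pos: [538.9, -20.8, 50.8]
tool_rot: [3.142, 0.139, 0.151]
force: [0.0, 0.5, -1.0]
width: 45.5
```

Call:
apply_moves:
  increments:
    - {"tx":-0.0002,"ty":0,"tz":-0.005,"rx":0,"ry":0,"rz":0,"claw":0.038}
    - {"tx":-0.0002,"ty":0,"tz":-0.008,"rx":0,"ry":0,"rz":0,"claw":0.038}
    - {"tx":-0.0002,"ty":0,"tz":-0.0095,"rx":0,"ry":0,"rz":0,"claw":0.038}
    - {"tx":-0.0002,"ty":0,"tz":-0.0095,"rx":0,"ry":0,"rz":0,"claw":0.038}

```text
clock: 20.45
eef_pos: [538.1, -20.8, 40.6]
tool_rot: [-3.141, 0.14, 0.151]
force: [0.1, -0.2, -1.6]
width: 45.5
```

Call:
apply_moves:
  increments:
    - {"tx":0,"ty":0,"tz":-0.0007,"rx":0,"ry":0,"rz":0,"claw":0.038}
    - {"tx":0,"ty":0,"tz":-0.0014,"rx":0,"ry":0,"rz":0,"claw":0.038}
    - {"tx":0,"ty":0,"tz":-0.0014,"rx":0,"ry":0,"rz":0,"claw":0.038}

```text
clock: 20.75
eef_pos: [538.4, -20.8, 39.5]
tool_rot: [-3.142, 0.14, 0.151]
force: [0.1, 0.5, -2.0]
width: 45.2
```

Call:
apply_moves:
  increments:
    - {"tx":0,"ty":0,"tz":-0.0007,"rx":0,"ry":0,"rz":0,"claw":0.038}
    - {"tx":0,"ty":0,"tz":-0.0007,"rx":0,"ry":0,"rz":0,"claw":0.038}

```text
clock: 20.95
eef_pos: [538.4, -20.8, 39.3]
tool_rot: [-3.141, 0.14, 0.151]
force: [-0.5, 0.3, 4.7]
width: 45.5
```

Contact came at 39.3, exactly as predicted. I'll release, retreat and measure.

Call:
apply_moves:
  increments:
    - {"tx":0,"ty":0,"tz":-0.0004,"rx":0,"ry":0,"rz":0,"claw":0.045}
    - {"tx":0,"ty":0,"tz":-0.0004,"rx":0,"ry":0,"rz":0,"claw":0.052}
    - {"tx":0,"ty":0,"tz":-0.0004,"rx":0,"ry":0,"rz":0,"claw":0.06}
    - {"tx":0,"ty":0,"tz":0,"rx":0,"ry":0,"rz":0,"claw":0.065}
    - {"tx":0,"ty":0,"tz":0,"rx":0,"ry":0,"rz":0,"claw":0.065}
    - {"tx":0,"ty":0,"tz":0.03,"rx":0,"ry":0,"rz":0,"claw":0.065}
    - {"tx":0,"ty":0,"tz":0.07,"rx":0,"ry":0,"rz":0,"claw":0.065}
    - {"tx":-0.06,"ty":-0.0095,"tz":0.143,"rx":0.24,"ry":-1.58,"rz":0,"claw":0.065}
    - {"tx":-0.06,"ty":-0.0095,"tz":0.143,"rx":0.24,"ry":-1.58,"rz":0,"claw":0.065}
    - {"tx":-0.06,"ty":-0.0095,"tz":0.143,"rx":0.24,"ry":-1.58,"rz":0,"claw":0.065}
    - {"tx":-0.06,"ty":-0.0095,"tz":0.143,"rx":0.24,"ry":-1.58,"rz":0,"claw":0.065}
    - {"tx":-0.06,"ty":-0.0095,"tz":0.143,"rx":0.24,"ry":-1.58,"rz":0,"claw":0.065}

```text
clock: 22.15
eef_pos: [479.5, -29.9, 181.4]
tool_rot: [3.142, -0.0, 0.152]
force: [-0.5, 0.1, -0.6]
width: 65.0
```

```bash
python3 - <<'E'
from m import *
get_image("top")
for i in range(2):
    s=read_state();c,im=snap("wrist",f"w_fin{i}");print(s["clock"],s["eef_pos"],s["tool_rot"],c["origin"])
    C=(543.3,-21.2)
    o=ortho(c,im,C,62,yaw=.15)
    for t in(50,55,60):print(rect(o,C,.15,t))
    q=ortho(c,im,C,82,yaw=.15);b=cv2.GaussianBlur(q,(0,0),2).max(2)
    for t in(30,40,50):
        # ring = dark annulus within 17 mm of centre
        m=np.zeros_like(b);cv2.circle(m,(280,280),72,1,-1)
        e=cv2.fitEllipse(comp((b<t)&(m>0)));print("ring",back(e[0],C,yaw=.15),np.array(e[1])/4)
    n,l,st,ce=cv2.connectedComponentsWithStats((b>80).astype(np.uint8))
    for k in range(1,n):
        if 3000<st[k,4]<60000:print("bright",st[k,:].tolist(),back(ce[k],C,yaw=.15))
sc=snap("scene")[1][190:340,240:440]
v=np.hstack([cv2.resize(sc,(533,400),interpolation=cv2.INTER_CUBIC),cv2.resize(q,(267,267))if 0 else cv2.copyMakeBorder(cv2.resize(q[80:480,80:480],(267,267)),0,133,0,0,0)])
cv2.imwrite("pics/fin.png",np.clip(v[:,:,::-1].astype(float)**.6*11,0,255).astype(np.uint8))
E
```

```text
22.2 [479.305 -29.928 181.002] [-3.142  0.001  0.152] [544.843 -20.766 352.844]
(array([543.245, -21.006]), (29.180686950683594, 29.06888198852539), np.float64(-0.3136475906407118))
(array([543.192, -20.989]), (29.516096115112305, 29.292491912841797), np.float64(-0.3136475906407118))
(array([543.177, -20.985]), (29.54916763305664, 29.48931312561035), np.float64(1.221449561084377))
ring [543.422 -20.746] [23.819 24.53 ]
ring [543.358 -20.907] [26.401 26.619]
ring [543.347 -20.904] [26.857 27.056]
bright [241, 239, 80, 80, 4819] [543.442 -20.923]
22.25 [479.108 -29.97  180.821] [-3.142  0.001  0.152] [544.723 -20.806 352.582]
(array([543.299, -21.023]), (29.292490005493164, 29.06888198852539), np.float64(-0.3136475906407118))
(array([543.347, -21.016]), (29.488819122314453, 29.308513641357422), np.float64(-0.29751995313238266))
(array([543.316, -20.97 ]), (29.739704132080078, 29.404293060302734), np.float64(-0.3136475906407118))
ring [543.584 -20.629] [23.455 24.365]
ring [543.339 -20.88 ] [26.424 26.548]
ring [543.34  -20.878] [26.888 27.03 ]
bright [241, 239, 80, 80, 4812] [543.455 -20.9  ]
```

View pics/fin.png

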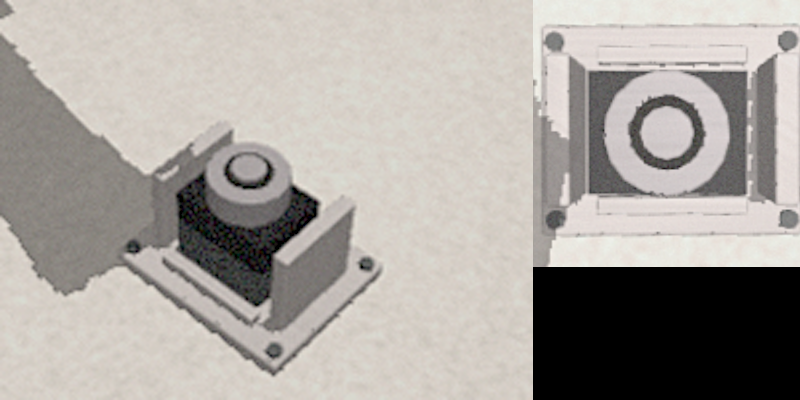

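The stack is complete. The cap centre is at (543.35, −20.89) against the spacer's (543.36, −21.18), and the picture shows it boss up, level, with nothing touching it.

```bash
python3 -c "
from cell import *
s=read_state();print(s['clock'],abs(s['qd']).max());print(finish_job())"
```

```text
22.35 0.006164286465100268
the job is handed in; nothing more can be done
None
```

The stack is finished and handed in at 22.35 s of the 61 s allowed. The large spacer is flat on the housing, and the bossed cap is boss up on the spacer.

**Last checks (wrist camera):**
- **Spacer on housing:** the centres agree to about 0.1 mm, and the yaws are equal at 0.150 rad. I measured this before the cap went on.
- **Cap on spacer:** the centres agree to about 0.3 mm. Two readings 0.05 s apart gave the same cap position.
- **Setting down:** both parts met the surface at the expected height with about 5 N on the wrist. The gripper was clear of the stack when I handed in.

**What disagreed or failed:**
- **Fingertip position:** the fingertips are about 30–40 mm short of the reported TCP. My first grasp closed above the spacer, so I felt my way down and gripped with an 8° tilt to stay off joint 6's limit.
- **Opening reading:** it showed 48.8 mm on the 50 mm spacer and 45.4 mm on the 48 mm cap.
- **Sideways camera offset:** the wrist camera and the jaws differed by about 1.1 mm sideways. I measured this by closing on the spacer, releasing and re-measuring it, and corrected for it.
- **Final spacer check:** with the cap on, my automatic spacer outline picked up the cap's black ring instead. I checked the spacer at that point by eye only, and it looked unmoved.

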